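# Run the specimen dish under the microscope through the loader gate

## Task

Bring the specimen dish under the microscope's lens with its loader: with the fingertips, push the upright steel pin in the L-shaped slot along the long leg as far as the corner, then push it sideways along the short leg fully to its end, and leave it there. Push the pin lightly from outside with closed fingers, never pinch it; do not touch or lift the dish, which must ride along flat in its holder, and leave everything else on the bench where it is.

Things in the scene. Friction and masses are not known exactly. Their poses are not given: they have to be found in the camera images.
- stage: microscope stand fixed to the bench: white base, x -205..195, y -110..110 mm in its frame, 20 mm high; origin on the bench. Towards the robot (x -205..-60, y -80..80) a flat aluminium gate plate, top 40 mm above the bench, with an 18 mm wide L-shaped slot: long leg along the stand's +x, short leg from its far end along the stand's +y (left seen from the robot)
- travel_in (a joint): how far the pin has gone along the long leg (the stand's +x), in m: 0 at the near end, where it starts, 0.080 against the far wall. The pin can turn into the short leg only above 0.076. Sliding friction about 1 N plus 8 N per m/s; no spring, it stays where it is left
- travel_across (a joint): how far the pin has gone along the stand's +y, in m: up to 0.004 of play within the long leg; 0.055 at the end of the short leg. Same friction as travel_in, no spring
- pin: plain upright steel pin, 14 mm in diameter; its origin lies on its axis level with the gate plate's top face (40 mm above the bench), and it stands 32 mm above that. It cannot tilt or lift. Pin, dark bar and dish holder are one carriage that only shifts along the stand's x and y and never turns
- slot_start (a point): pin axis at the near end of the long leg, on the top face of the gate plate (40 mm above the bench); this point's x and y axes are those of the stand
- slot_corner (a point): pin axis at the corner of the slot, on the gate plate's top face, 78 mm from slot_start along the stand's +x
- slot_end (a point): pin axis at the end of the short leg, on the gate plate's top face, 53 mm from slot_corner along the stand's +y
- nest (a point): centre of the dish holder's floor, 28 mm above the bench, 150 mm from the pin axis along the stand's +x; a round steel holder 72 mm across with a 5 mm rim
- lens_point (a point): the point under the lens, 28 mm above the bench, where the middle of the dish's underside comes to lie. The lens tube above it is 68 mm across, lower end 123 mm and top 310 mm above the bench; its column, 320 mm high, stands 100 mm farther along the stand's +x
- dish: clear round specimen dish, 60 mm across, 15 mm high, 20 to 40 g, lying loose in the holder with 2 mm play; origin at the centre of its underside, z up
- jar_a: clear plastic specimen jar with a white lid, 86 mm across, 119 mm high, beside the stand's left side (bystander); origin at the centre of its underside
- jar_b: a second jar like jar_a, standing apart on the left of the bench (bystander)
- vial: small glass vial with white cap, 25 mm across, 55 mm high, left of the gate plate (bystander); origin under its centre
- tweezers: steel tweezers lying flat, 120 mm long, 20 mm wide, 4 mm high, right of the gate plate (bystander); origin under the middle
- petri_dish: empty clear dish, 100 mm across, 18 mm high, on the bench at the right (bystander, not the dish on the carriage)
- bottle_a: glass bottle with blue cap, 76 mm across, 160 mm high, at the left (bystander)
- bottle_b: glass bottle with blue cap, 64 mm across, 130 mm high, at the left (bystander)
- beaker: glass beaker, 68 mm across, 85 mm high, at the right (bystander)
Not all that is in view belongs to the job. What is shaped like the dish but green or orange is not meant.

How it is judged:
By the outcome, as a careful person would: the job done as asked, in the order asked, and still so for the second after the job is handed in, with the robot touching nothing.
It also fails if it takes over 42 s, if anything falls off the work surface, if the arm or the gripper's body presses on something with over 40 N, if the wrist force passes 120 N, or if a joint passes its speed limit or range.

## Robot

A 7-joint arm with a two-finger parallel gripper is mounted at the origin on the work surface. World frame = base frame: x ahead of the robot, y to its left, z up, the work surface at z = 0. Lengths are in mm, angles in rad, forces in N, time in s.
With the tool pointing down it reaches from about 425 to 950 mm from the base axis. Payload 4.7 kg.
Tool frame: the origin (TCP) lies midway between the tips of the shut fingers; the grasp point (between the pads) lies 19 mm behind it (arm.grip_depth is the distance from the TCP to the grasp point, in mm); z points along the fingers, y is the line along which they close (so a half turn about z gives the same grasp; the last joint's range is limited). The gripper opens to 85 mm and grips with 20 to 120 N. Pads are 22 mm wide; open, the fingers measure 114 mm over their backs; the gripper's body (76 mm by 85 mm) begins 54 mm behind the grasp point. The pads swing forward as they close: fully open they stand 13 mm farther back than shut.
Start: joints at [1.153, 0.469, -0.049, 1.532, 0.024, 1.141, -0.082], TCP at [255.925, -624.621, 231.335] pointing down, gripper open.
Joint ranges: [-2.59, 2.59], [-0.33, 1.99], [-1.39, 1.29], [0.1, 2.45], [-1.04, 4.18], [0.21, 1.99], [-2.66, 2.66]. Speed limits (rad/s): [2.57, 2.57, 3.14, 3.14, 3.14, 3.14, 3.14].

## Interface

Orientations are given as a rotation vector (axis times angle).
In Python, from plant import arm, eyes gives the robot as it stands.
- The arm moves only by the tool move_arm, never from a script. Its arguments are lists of equal length, an entry for each row: "travel": the shift along the tool's x, y, z as a fraction of full scale, a list of three; "twist": the turn about the tool's z as a fraction of full scale; "fingers": the opening, from -1 (shut) to 1 (fully open). In form: {"travel": [[x, y, z], ...], "twist": [twist, ...], "fingers": [fingers, ...]}. A call has 1 to 10 rows; each row is the pose to reach, as a shift and turn from the pose commanded when the call began, along the tool's axes at that moment; what a row does not reach only later rows make up. Full scale, the value 1, is 400 mm for a shift and 0.5 rad for a turn. A row lasts 1/10 s, in which the tool goes at most 50 mm and 8.59 degrees, less where a joint would pass 70% of its speed; a pose out of reach is approached as far as the arm can. A call with a number of a shift or a turn outside -1 to 1 is refused whole. A call with a gripper value outside its range is refused whole. The fingers move at their own pace and stop on an object; "grip_force" is the grip in N (left out, the last holds). Time passes only in rows, so rows that repeat a pose let the fingers close. It gives the time, the measured TCP pose, the force, the opening and the grip force at its end, in the units of the state.
- arm.observe(): the state, without advancing time (a new reading comes with each control period).
- eyes.camera(name): name is "scene" or "side" or "wrist"; returns the picture (384x512x3 uint8, red, green, blue); there is no depth.
- eyes.get_calibration(name): a dict with "camera_matrix" (3x3 intrinsics, pixels), "camera_from_world" (4x4, takes a point from world to camera coordinates); the wrist camera has in their place "hand_eye" (4x4, takes a point from camera to tool coordinates, whose origin is the TCP and whose axes are the flange's). Camera axes: x right, y up, looking along -z (the intrinsics and any distortion apply to the point x, -y, -z); pixel columns grow to the right and rows downward; lengths in mm; the calibration is good to about 2 mm. A picture is of the moment at which its call begins: read the wrist's pose just before it. get_calibration takes no time and is no camera call.
- arm.finish_job(): hands the job in; it is judged then, once.
The state is a dict: "clock": time; "joints": joint angles; "joint_vel": joint speeds; "joint_efforts": joint torques, N m; "eef_pos": TCP position; "tool_rot": TCP orientation; "contact_force": force on the tool from outside, world axes, zero at the start; "ft_torque": the same for the moment, N m; "gripper_width": opening from 0.0 (shut) to 1.0 (fully open); "gripper_force": force on a finger pad.
Only numpy, scipy, OpenCV 4.12 (cv2) and the standard library are available. Lean on these libraries where they do the work, as an engineer would, in place of code of your own. Each camera call takes 0.05 s, during which the arm holds its last target. There are 200 camera calls.

## Working session

There is one attempt and no reset: what is moved stays moved. The work goes in short steps, Python scripts to look and compute and a tool call to move; the robot and the scene stay as the last step left them, time stands still between calls to the robot, and variables do not carry over. Pictures are saved under pics/ and viewed, at most 10 in all, crops included, and the job is handed in when it is done.

Besides the shell and the picture viewer there is one more tool, called after "Emit:" in YAML: its name, and indented under it one key for each argument. move_arm: Moves the arm, as the interface text tells. Its arguments: {"type":"object","properties":{"travel":{"type":"array","items":{"type":"array","items":{"type":"number"}}},"twist":{"type":"array","items":{"type":"number"}},"fingers":{"type":"array","items":{"type":"number"}},"grip_force":{"type":"number"}},"required":["travel","twist","fingers"]}

```bash
mkdir -p pics
python3 - <<'E'
from plant import arm, eyes
import cv2,numpy as np
s=arm.observe();print(s)
for n in ["scene","side"]:
    cv2.imwrite(f"pics/{n}0.png",eyes.camera(n)[:,:,::-1]); c=eyes.get_calibration(n);print(n,c)
print(eyes.get_calibration("wrist"))
E
```

```text
{'clock': 0.0, 'joints': array([ 1.15309526,  0.46949529, -0.04858925,  1.53371401,  0.02409416,
        1.14097432, -0.08230121]), 'joint_vel': array([-0.00201996,  0.00065863,  0.00054337, -0.0005952 ,  0.00191044,
       -0.00026582, -0.00043803]), 'joint_efforts': array([ 7.57658597e-06, -5.10302210e+01, -4.60619002e-02, -2.37713706e+01,
        1.09445260e-02,  7.49179657e-03, -6.92534670e-06]), 'eef_pos': array([ 255.66368143, -624.07317873,  230.21658881]), 'tool_rot': array([-3.08049315e+00, -6.06546493e-01,  7.16253001e-04]), 'contact_force': array([ 0.26979251, -0.02863715,  0.50667196]), 'ft_torque': array([ 0.006981  , -0.02372415, -0.0461578 ]), 'gripper_force': 0.0, 'gripper_width': 0.9977429104355053}
scene {'camera_matrix': array([[457.66287617,   0.        , 253.30549985],
       [  0.        , 457.66287617, 194.97726853],
       [  0.        ,   0.        ,   1.        ]]), 'camera_from_world': array([[ 8.41766220e-01,  5.39587215e-01,  1.65912189e-02,
        -4.59141062e+02],
       [-3.57528589e-01,  5.34197365e-01,  7.66032951e-01,
         1.51404602e+02],
    
[... 535 characters left out ...]
,
       [-1.62469985e-01,  6.77339737e-01,  7.17505668e-01,
        -1.10517801e+03],
       [ 0.00000000e+00,  0.00000000e+00,  0.00000000e+00,
         1.00000000e+00]])}
{'camera_matrix': array([[319.46233568,   0.        , 252.74514828],
       [  0.        , 319.46233568, 190.62450927],
       [  0.        ,   0.        ,   1.        ]]), 'hand_eye': array([[ 2.09163184e-04,  9.61023443e-01,  2.76466811e-01,
         6.94972151e+01],
       [ 9.99999962e-01, -1.51069531e-04, -2.31426746e-04,
        -7.52470339e-01],
       [-1.80640817e-04,  2.76466849e-01, -9.61023438e-01,
        -1.41952934e+02],
       [ 0.00000000e+00,  0.00000000e+00,  0.00000000e+00,
         1.00000000e+00]])}
```

View pics/scene0.png

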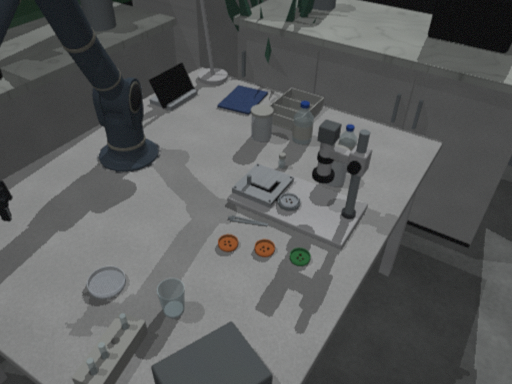

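View pics/side0.png

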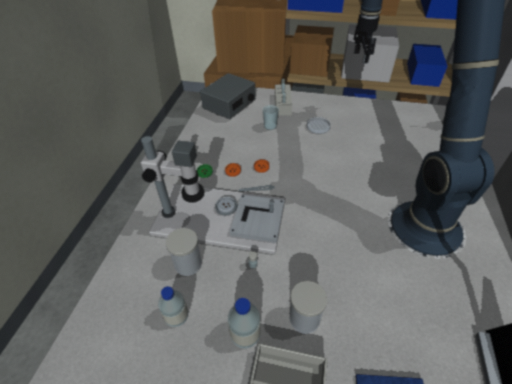

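The scene view shows the stand around (300,200) and the plate around (262,185). The side view shows the plate with its L-slot around (258,218). I'll zoom in on both.

Run:
```python
import cv2,numpy as np
a=cv2.imread("pics/side0.png")[182:256,150:294];b=cv2.imread("pics/scene0.png")[160:234,224:368]
f=lambda i:cv2.resize(cv2.convertScaleAbs(i,alpha=1.2),None,fx=5.5,fy=4*5.5/5.5,interpolation=cv2.INTER_CUBIC) 
f=lambda i:cv2.resize(i,None,fx=4,fy=4,interpolation=cv2.INTER_CUBIC)
cv2.imwrite("pics/crop0.png",np.vstack([f(a),f(b)]))
```

```text
(no output)
```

View pics/crop0.png

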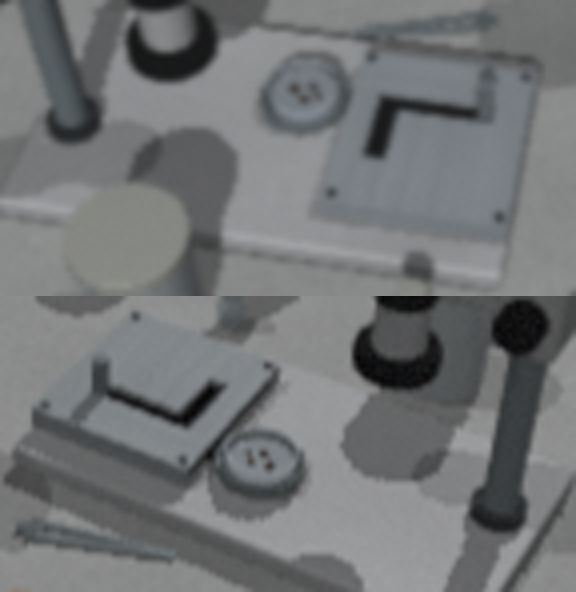

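The crop shows the pin at the near end of the slot: base about (271,211) in the side view and (249,183.5) in the scene view. The four plate screws are visible in both views, so I'll cast those onto z=40.

```bash
cat > h.py <<'E'
import numpy as np
from plant import arm, eyes
from scipy.spatial.transform import Rotation as R
def cal(n,s=None):
    c=eyes.get_calibration(n);K=c["camera_matrix"]
    if n=="wrist":
        T=np.eye(4);T[:3,:3]=R.from_rotvec(s["tool_rot"]).as_matrix();T[:3,3]=s["eef_pos"];W=T@c["hand_eye"]
    else: W=np.linalg.inv(c["camera_from_world"])
    return K,W
def ray(p,z,n,s=None):
    K,W=cal(n,s);d=np.linalg.inv(K)@[p[0],p[1],1];d=W[:3,:3]@(d*[1,-1,-1]);o=W[:3,3]
    return (o+d*(z-o[2])/d[2])[:2]
E
python3 - <<'E'
from h import *
S=np.array([(372,57),(526,76),(500,216),(332,193)])/4+[150,182]
C=np.array([(183,164),(45,109),(136,21),(268,71)])/4+[224,160]
for n,P in(("side",S),("scene",C)):
    w=np.array([ray(p,40,n) for p in P]);print(n,w.round(1),w.mean(0).round(1))
    # order: far-right, near-right, near-left, far-left
    x=(w[0]-w[1]+w[3]-w[2]);y=(w[3]-w[0]+w[2]-w[1]);print(np.linalg.norm(x)/2,np.linalg.norm(y)/2,np.degrees([np.arctan2(x[1],x[0]),np.arctan2(-y[0],y[1])]))
print("pin side",ray((271,210.7),40,"side"),ray((271.7,200.5),72,"side"))
print("pin scene",ray((249.2,183.5),40,"scene"),ray((249.2,175.5),72,"scene"))
for p in ((384,98),(478,118),(370,157)): print(ray(np.array(p)/4+[150,182],40,"side"))
E
```

```text
side [[589.1  21.3]
 [460.5  16.9]
 [456.3 160.4]
 [585.  165. ]] [522.7  90.9]
128.7054905338554 143.69861803524986 [2.01740601 1.65336607]
scene [[592.8  20.6]
 [464.2  16.9]
 [461.3 160.2]
 [590.4 162.2]] [527.2  89.9]
128.92004362279638 142.47348117300865 [1.27203084 1.0696441 ]
pin side [486.41874299  64.8516122 ] [487.46277358  49.98333602]
pin scene [491.15841177  58.48336465] [490.08503265  59.4975845 ]
[568.73629923  63.47536729]
[490.47095436  69.10803806]
[565.13554266 125.11484385]
```

```bash
cat >> h.py <<'E'
def to(*ts):
    s=arm.observe();M=R.from_rotvec(s["tool_rot"]).as_matrix();print(s["clock"],s["eef_pos"].round(1),"toolx deg",np.degrees(np.arctan2(M[1,0],M[0,0])).round(2),s["contact_force"].round(1))
    for t in ts: print(t,(M.T@(np.array(t)-s["eef_pos"])/400).round(4))
E
python3 - <<'E'
from h import *
to((400,-300,220),(450,-250,220))
print(ray((228,95),0,"side"),ray((228,80),100,"side"))
E
```

```text
0.1 [ 255.7 -624.1  230.4] toolx deg 22.28 [-0.2  0.8 -0.1]
(400, -300, 220) [ 0.641  -0.613   0.0269]
(450, -250, 220) [ 0.8041 -0.6813  0.027 ]
[ 830.75494111 -650.3633513 ] [ 812.6965542  -612.79052212]
```

Emit:
move_arm:
  travel:
    - [0.08,-0.077,0]
    - [0.16,-0.153,0]
    - [0.24,-0.23,0.01]
    - [0.32,-0.306,0.01]
    - [0.4,-0.383,0.02]
    - [0.48,-0.46,0.02]
    - [0.56,-0.536,0.02]
    - [0.64,-0.613,0.027]
    - [0.64,-0.613,0.027]
  twist: [0.09,0.18,0.27,0.36,0.45,0.54,0.63,0.725,0.725]
  fingers: [-1,-1,-1,-1,-1,-1,-1,-1,-1]
  grip_force: 20

```text
clock: 1.0
eef_pos: [402.5, -294.0, 220.2]
tool_rot: [-3.138, -0.058, -0.001]
contact_force: [0.4, -0.1, -0.2]
gripper_width: 0.001
gripper_force: 0.0
```

Run:
```python
from h import *
to((440,59,200))
```

```text
1.0 [ 402.5 -294.   220.2] toolx deg 2.11 [ 0.4 -0.1 -0.2]
(440, 59, 200) [ 0.126  -0.8782  0.0532]
```

Emit:
move_arm:
  travel:
    - [0.015,-0.11,0.005]
    - [0.03,-0.22,0.01]
    - [0.047,-0.33,0.02]
    - [0.063,-0.44,0.025]
    - [0.08,-0.55,0.03]
    - [0.095,-0.66,0.04]
    - [0.11,-0.77,0.045]
    - [0.126,-0.88,0.05]
    - [0.126,-0.88,0.05]
    - [0.126,-0.88,0.05]
  twist: [0,0,0,0,0,0,0,0,0,0]
  fingers: [-1,-1,-1,-1,-1,-1,-1,-1,-1,-1]

```text
clock: 2.0
eef_pos: [440.9, 52.7, 200.2]
tool_rot: [3.141, 0.045, -0.001]
contact_force: [0.0, -0.3, 0.0]
gripper_width: -0.003
gripper_force: 0.0
```

Run:
```python
from h import *
import cv2
to((440,59,200))
im=eyes.camera("wrist")[:,:,::-1]
cv2.imwrite("pics/w1.png",im)
```

```text
2.0 [440.9  52.7 200.2] toolx deg 1.63 [ 0.  -0.3  0. ]
(440, 59, 200) [-0.0018 -0.0158  0.0006]
```

View pics/w1.png

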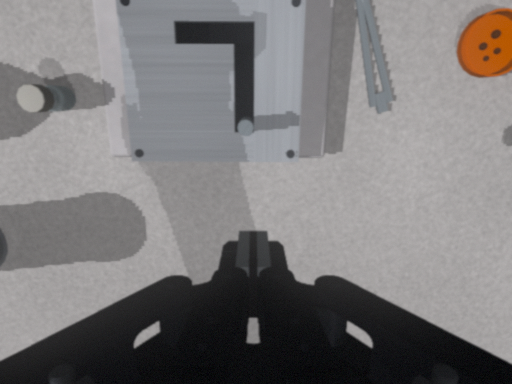

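The wrist view shows the pin top at (246,127). The slot's far wall is at row 22, the short leg ends at column 175, and the near screws are at (139,153) and (290,154).

Run:
```python
from h import *
s=arm.observe()
r=lambda p,z:ray(p,z,"wrist",s).round(1)
print("pin",r((246,127),72))
for p in((125,2),(296,2),(139,153),(290,154),(254,22),(235,131),(254,131),(175,22),(175,45)):print(p,r(p,40))
n=r((139,153),40)-r((290,154),40);f=r((125,2),40)-r((296,2),40);print(np.degrees(np.arctan2(-n[0],n[1])),np.degrees(np.arctan2(-f[0],f[1])))
print(r((253,232),200))
```

```text
pin [487.2  58.6]
(125, 2) [585.3 163. ]
(296, 2) [589.1  19.3]
(139, 153) [457.5 160.5]
(290, 154) [460.3  16.8]
(254, 22) [573.   54.2]
(235, 131) [480.6  69.4]
(254, 131) [481.   51.7]
(175, 22) [571.2 121.6]
(175, 45) [553.1 122.4]
1.1162692009740562 1.5147754567180027
[448.5  52. ]
```

Emit:
move_arm:
  travel:
    - [0,-0.01,0.1]
    - [0,-0.01,0.2]
    - [0,-0.01,0.3]
    - [0,-0.01,0.37]
    - [0,-0.01,0.37]
    - [0,-0.01,0.37]
  twist: [0,0,0,0,0,0]
  fingers: [-1,-1,-1,-1,-1,-1]

```text
clock: 2.65
eef_pos: [441.2, 55.3, 52.7]
tool_rot: [3.141, 0.038, -0.001]
contact_force: [-0.1, 0.3, 0.1]
gripper_width: -0.001
gripper_force: 0.0
```

Run:
```python
from h import *
to((465,59,52),(545,61,52))
```

```text
2.65 [441.2  55.3  52.7] toolx deg 1.38 [-0.1  0.3  0.1]
(465, 59, 52) [ 0.0598 -0.0079  0.0018]
(545, 61, 52) [ 0.2599 -0.0081  0.0017]
```

Emit:
move_arm:
  travel:
    - [0.02,-0.009,0]
    - [0.04,-0.009,0]
    - [0.053,-0.009,0]
    - [0.064,-0.009,0]
    - [0.075,-0.009,0]
    - [0.086,-0.009,0]
    - [0.097,-0.009,0]
    - [0.108,-0.009,0]
    - [0.119,-0.009,0]
    - [0.13,-0.009,0]
  twist: [0,0,0,0,0,0,0,0,0,0]
  fingers: [-1,-1,-1,-1,-1,-1,-1,-1,-1,-1]

```text
clock: 3.65
eef_pos: [493.0, 61.4, 52.4]
tool_rot: [3.141, 0.041, -0.001]
contact_force: [-1.1, -0.3, 0.8]
gripper_width: 0.0
gripper_force: 0.7
```

Run:
```python
from h import *
import cv2
to((535,60.5,52))
im=np.ascontiguousarray(eyes.camera("wrist")[:,:,::-1])
cv2.imwrite("pics/w2.png",im)
```

```text
3.65 [493.   61.4  52.4] toolx deg 1.5 [-1.1 -0.3  0.8]
(535, 60.5, 52) [0.105  0.0049 0.001 ]
```

View pics/w2.png

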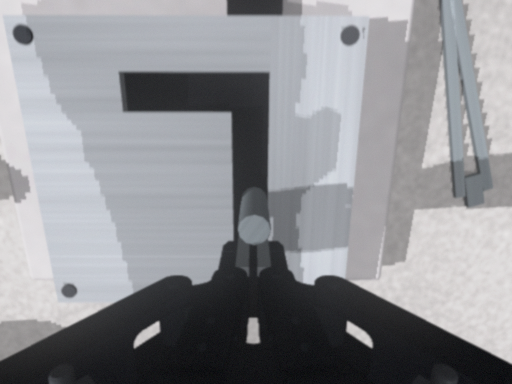

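The pin is centred on the fingertips, with its top at (255,230), and it is riding along the long leg. I'll continue.

Emit:
move_arm:
  travel:
    - [0.012,0.003,0]
    - [0.024,0.003,0]
    - [0.036,0.003,0]
    - [0.048,0.003,0]
    - [0.06,0.003,0]
    - [0.072,0.003,0]
    - [0.084,0.003,0]
    - [0.096,0.003,0]
    - [0.108,0.003,0]
    - [0.118,0.003,0]
  twist: [0,0,0,0,0,0,0,0,0,0]
  fingers: [-1,-1,-1,-1,-1,-1,-1,-1,-1,-1]

```text
clock: 4.7
eef_pos: [540.5, 61.5, 52.5]
tool_rot: [3.141, 0.041, 0.0]
contact_force: [-1.2, 0.4, 0.0]
gripper_width: 0.002
gripper_force: 0.7
```

Run:
```python
from h import *
s=arm.observe()
to((550,60.5,52))
import cv2
im=eyes.camera("wrist")
g=cv2.cvtColor(im,cv2.COLOR_RGB2GRAY)
c=cv2.HoughCircles(cv2.GaussianBlur(g,(3,3),0)[190:260,220:290],cv2.HOUGH_GRADIENT,1,20,param1=60,param2=10,minRadius=12,maxRadius=22)
print(c)
if c is not None: print(ray(c[0,0,:2]+[220,190],72,"wrist",s))
```

```text
4.7 [540.5  61.5  52.5] toolx deg 1.5 [-1.2  0.4  0. ]
(550, 60.5, 52) [0.0237 0.0031 0.0013]
[[[30.5 45.5 20.3]
  [16.5 64.5 15.8]]]
[555.0858684   63.21809246]
```

Emit:
move_arm:
  travel:
    - [0.004,0.001,0]
    - [0.008,0.001,0]
    - [0.012,0.001,0]
    - [0.016,0.001,0]
    - [0.019,0.001,0]
    - [0.021,0.001,0]
    - [0.021,0.001,0]
  twist: [0,0,0,0,0,0,0]
  fingers: [-1,-1,-1,-1,-1,-1,-1]

```text
clock: 5.45
eef_pos: [548.7, 61.3, 52.6]
tool_rot: [3.141, 0.041, 0.001]
contact_force: [-0.7, 0.5, 0.3]
gripper_width: -0.0
gripper_force: 0.2
```

Emit:
move_arm:
  travel:
    - [0.0025,0,0]
    - [0.0025,0,0]
    - [0.0025,0,0]
  twist: [0,0,0]
  fingers: [-1,-1,-1]

```text
clock: 5.75
eef_pos: [549.6, 61.3, 52.5]
tool_rot: [3.141, 0.041, 0.001]
contact_force: [-1.5, -0.3, 0.6]
gripper_width: -0.002
gripper_force: 0.2
```

Emit:
move_arm:
  travel:
    - [0.0025,0,0]
    - [0.0025,0,0]
    - [0.0025,0,0]
  twist: [0,0,0]
  fingers: [-1,-1,-1]

```text
clock: 6.05
eef_pos: [549.9, 61.3, 52.4]
tool_rot: [3.141, 0.041, -0.001]
contact_force: [-1.7, -0.6, 1.4]
gripper_width: 0.001
gripper_force: 1.3
```

Emit:
move_arm:
  travel:
    - [0.0025,0,0]
    - [0.005,0,0]
    - [0.005,0,0]
  twist: [0,0,0]
  fingers: [-1,-1,-1]

```text
clock: 6.35
eef_pos: [550.0, 61.4, 52.1]
tool_rot: [3.14, 0.042, -0.008]
contact_force: [-7.6, -0.2, 4.3]
gripper_width: -0.003
gripper_force: 3.6
```

Run:
```python
from h import *
import cv2
to((530,60,52))
cv2.imwrite("pics/w3.png",eyes.camera("wrist")[:,:,::-1])
```

```text
6.35 [550.   61.4  52.1] toolx deg 1.52 [-7.6 -0.2  4.3]
(530, 60, 52) [-0.0501  0.0021  0.0006]
```

View pics/w3.png

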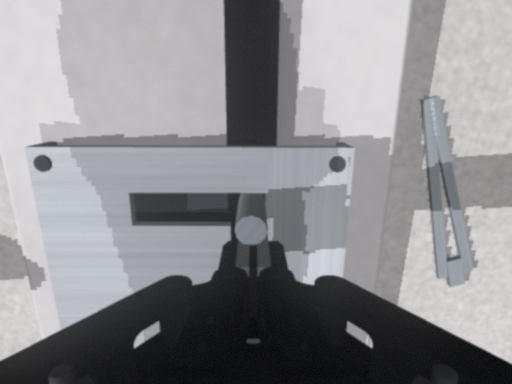

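The force rose to 7.6 N, so the pin is against the far wall, in the corner. Its top is at (250,230), level with the short leg. Next I'll back off and go round to the pin's right side.

Emit:
move_arm:
  travel:
    - [-0.04,0,0]
    - [-0.06,0,0]
    - [-0.06,0.05,0]
    - [-0.06,0.1,0]
    - [-0.02,0.1,0]
    - [0.02,0.1,0]
    - [0.043,0.1,0]
    - [0.043,0.1,0]
    - [0.043,0.1,0]
  twist: [0,0,0,0,0,0,0,0,0]
  fingers: [-1,-1,-1,-1,-1,-1,-1,-1,-1]

```text
clock: 7.3
eef_pos: [570.2, 22.1, 52.3]
tool_rot: [3.141, 0.042, -0.001]
contact_force: [0.9, 0.2, -0.3]
gripper_width: -0.002
gripper_force: 0.0
```

Run:
```python
from h import *
import cv2
to((568,39,52),(567,95,52))
cv2.imwrite("pics/w4.png",eyes.camera("wrist")[:,:,::-1])
```

```text
7.3 [570.2  22.1  52.3] toolx deg 1.53 [ 0.9  0.2 -0.3]
(568, 39, 52) [-0.0043 -0.0423  0.0008]
(567, 95, 52) [-0.0031 -0.1824  0.0008]
```

View pics/w4.png

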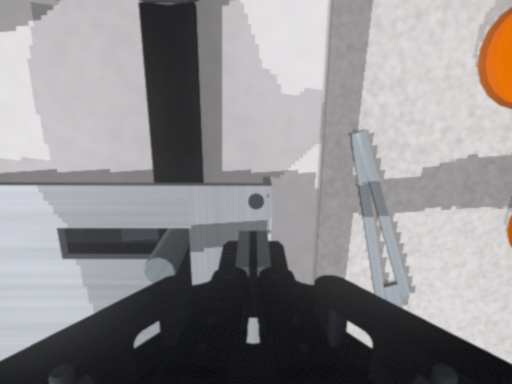

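The pin is still in the corner, with its top at about (160,268) left of the fingers and at the same depth. Now I'll push it sideways slowly.

Emit:
move_arm:
  travel:
    - [-0.004,-0.02,0]
    - [-0.004,-0.035,0]
    - [-0.004,-0.046,0]
    - [-0.004,-0.057,0]
    - [-0.004,-0.068,0]
    - [-0.004,-0.079,0]
    - [-0.004,-0.09,0]
    - [-0.004,-0.1,0]
    - [-0.004,-0.11,0]
    - [-0.004,-0.12,0]
  twist: [0,0,0,0,0,0,0,0,0,0]
  fingers: [-1,-1,-1,-1,-1,-1,-1,-1,-1,-1]

```text
clock: 8.35
eef_pos: [567.7, 70.1, 52.5]
tool_rot: [3.141, 0.041, -0.0]
contact_force: [-1.1, -1.1, 0.8]
gripper_width: 0.0
gripper_force: 0.7
```

Run:
```python
from h import *
import cv2
to((567,95,52))
cv2.imwrite("pics/w5.png",eyes.camera("wrist")[:,:,::-1])
```

```text
8.35 [567.7  70.1  52.5] toolx deg 1.5 [-1.1 -1.1  0.8]
(567, 95, 52) [-0.0001 -0.0622  0.0012]
```

View pics/w5.png

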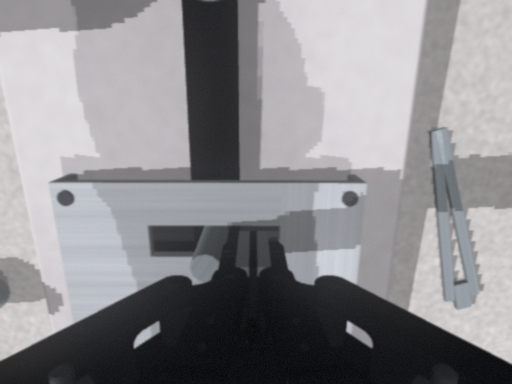

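The pin, with its top at about (207,268), is now well into the short leg. I'll continue to the end.

Emit:
move_arm:
  travel:
    - [0,-0.01,0]
    - [0,-0.02,0]
    - [0,-0.03,0]
    - [0,-0.038,0]
    - [0,-0.044,0]
    - [0,-0.049,0]
    - [0,-0.053,0]
    - [0,-0.053,0]
  twist: [0,0,0,0,0,0,0,0]
  fingers: [-1,-1,-1,-1,-1,-1,-1,-1]

```text
clock: 9.2
eef_pos: [567.3, 91.5, 52.5]
tool_rot: [-3.141, -0.042, -0.0]
contact_force: [-0.8, -0.2, -0.4]
gripper_width: 0.0
gripper_force: 0.1
```

Emit:
move_arm:
  travel:
    - [0,-0.003,0]
    - [0,-0.006,0]
    - [0,-0.006,0]
  twist: [0,0,0]
  fingers: [-1,-1,-1]

```text
clock: 9.5
eef_pos: [567.3, 93.6, 52.6]
tool_rot: [-3.141, -0.041, -0.0]
contact_force: [-0.2, -0.3, -0.5]
gripper_width: 0.001
gripper_force: 0.3
```

Emit:
move_arm:
  travel:
    - [0,-0.003,0]
    - [0,-0.005,0]
    - [0,-0.005,0]
  twist: [0,0,0]
  fingers: [-1,-1,-1]

```text
clock: 9.8
eef_pos: [567.2, 95.7, 52.6]
tool_rot: [-3.141, -0.042, -0.001]
contact_force: [-0.7, -0.8, 0.1]
gripper_width: 0.002
gripper_force: 0.3
```

Emit:
move_arm:
  travel:
    - [0,-0.003,0]
    - [0,-0.005,0]
    - [0,-0.005,0]
  twist: [0,0,0]
  fingers: [-1,-1,-1]

```text
clock: 10.1
eef_pos: [567.1, 97.2, 52.5]
tool_rot: [3.141, 0.041, 0.0]
contact_force: [0.1, -1.6, 0.5]
gripper_width: -0.0
gripper_force: 1.0
```

Emit:
move_arm:
  travel:
    - [0,-0.003,0]
    - [0,-0.004,0]
    - [0,-0.004,0]
  twist: [0,0,0]
  fingers: [-1,-1,-1]

```text
clock: 10.4
eef_pos: [567.1, 97.3, 52.5]
tool_rot: [3.139, 0.04, -0.0]
contact_force: [0.5, -4.1, 1.2]
gripper_width: 0.003
gripper_force: 2.5
```

The force is rising and the TCP has stopped, so the pin is at the end wall. One more light nudge, then I'll retract sideways and up.

Emit:
move_arm:
  travel:
    - [0,-0.003,0]
    - [0,-0.003,0]
  twist: [0,0]
  fingers: [-1,-1]

```text
clock: 10.6
eef_pos: [567.1, 97.4, 52.5]
tool_rot: [3.138, 0.039, -0.001]
contact_force: [-0.2, -7.2, 1.7]
gripper_width: -0.0
gripper_force: 3.5
```

Emit:
move_arm:
  travel:
    - [0,0.03,0]
    - [0,0.1,0]
    - [-0.02,0.13,-0.08]
    - [-0.1,0.13,-0.18]
    - [-0.18,0.13,-0.28]
    - [-0.25,0.13,-0.38]
    - [-0.25,0.13,-0.38]
    - [-0.25,0.13,-0.38]
  twist: [0,0,0,0,0,0,0,0]
  fingers: [-1,-1,-1,-1,-1,-1,-1,-1]

```text
clock: 11.4
eef_pos: [468.6, 46.0, 205.8]
tool_rot: [-3.141, -0.042, -0.006]
contact_force: [1.0, -0.3, 0.4]
gripper_width: 0.001
gripper_force: 0.0
```

Run:
```python
from h import *
import cv2
to((450,50,200))
a=eyes.camera("side")[170:290,130:300,::-1];b=eyes.camera("wrist")[:,:,::-1]
cv2.imwrite("pics/end.png",np.hstack([cv2.resize(a,(408,288),interpolation=cv2.INTER_CUBIC),cv2.resize(b,(384,288))]))
```

```text
11.4 [468.6  46.  205.8] toolx deg 1.53 [ 1.  -0.3  0.4]
(450, 50, 200) [-0.0464 -0.0113  0.0144]
```

View pics/end.png

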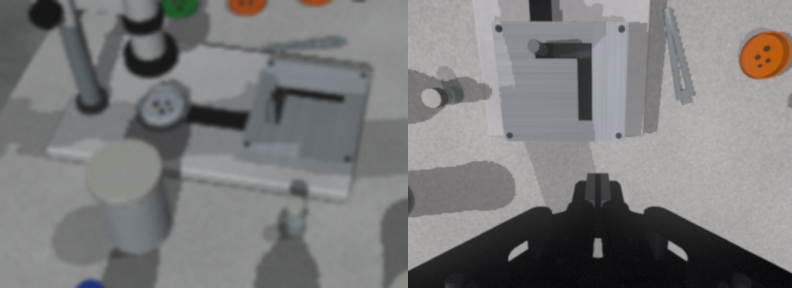

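The pin stands at the end of the short leg, at about (533,46) in the right half. The dish is in its holder below the lens, at about (163,105) in the left half, and the vial, jar and tweezers look undisturbed.

```bash
python3 -c "
from plant import arm
print(arm.finish_job())"
```

```text
the job is handed in; nothing more can be done
None
```

The pin was pushed along the long leg to the corner and then sideways to the end of the short leg, so the dish is under the lens; the job was handed in at about 11.5 s, and pushing forces stayed under 8 N.

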